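# Load the headspace sampler's bottle holder in order of size

## Task

Load the bottle holder that stands in front of the headspace sampler with the three screw-cap bottles and the tall vial from the left bench, lined up by size: the widest bottle in the widest well and so on down to the vial in the narrowest, each upright and fully down on the holder's floor. Set them in, do not drop them or tip them over, and leave the beaker, the measuring cylinder and the low jar standing where they are among them.

Things in the scene. Friction and masses are not known exactly. Their poses are not given: they have to be found in the camera images.
- bottle_large: The largest bottle: clear, with a blue screw cap, 68 mm diameter, 135 mm tall, 0.2 to 0.35 kg; a plain 68 mm cylinder to the touch up to its top (shoulder and cap too); grip it about 35 mm below the top, so that the gripper's body clears the cap. Origin: centre of its underside, z up along its axis. Loose, stands upright on the left bench at the start. 
- bottle_brown: The second largest bottle: brown glass, black screw cap, 56 mm diameter, 115 mm tall, 0.12 to 0.21 kg; to the touch a plain cylinder up to its top; grip about 35 mm below the top. Origin: centre of its underside, z up along its axis. Loose, stands upright on the left bench at the start. 
- bottle_wash: The smallest of the three bottles: clear, with a red screw cap, 48 mm diameter, 100 mm tall, 0.08 to 0.15 kg; to the touch a plain cylinder up to its top; grip about 35 mm below the top. Origin: centre of its underside, z up along its axis. Loose, stands upright on the left bench at the start. 
- vial: The slim tall sample vial with a red cap, 28 mm diameter, 96 mm tall, 0.02 to 0.04 kg; to the touch a plain cylinder up to its top; grip about 35 mm below the top. Origin: centre of its underside, z up along its axis. Loose, stands upright on the left bench at the start. 
- holder: White fixed rack, 104 (x) by 290 (y), 44 mm high, on the right bench. Origin: centre of underside; y along the row, x across, away from the robot. Round wells at x=0: 75 mm wide at y=+91.5, 63 at +12.5, 55 at -56.5, 35 at -111.5 (7 mm wider than their bottles, 3 mm chamfer). Upper plate z=42, floor z=10. Fingers go either side of the row; tall instruments stand behind it and to its right.
- beaker: Small empty clear beaker, 45 mm diameter, 59 mm tall, standing among the bottles; stays where it is. Origin: centre of its underside.
- cylinder: Slim clear measuring cylinder on a blue foot 48 x 56 mm, 143 mm tall, standing near the bottles; stays where it is. Origin: centre of its underside.
- jar: Low clear jar with a white screw lid, 46 mm diameter, 36 mm tall, standing near the bottles; stays where it is. Origin: centre of its underside.
Mind the look-alikes: they are no part of the job. What is shaped like the bottle_large but pink is not meant.

How it is judged:
At the end, for the whole second after the job is handed in: Each bottle and the vial stands upright (5 degrees), at rest, in the well of its size, within 8 mm of its centre along and across the row and less than 5 mm over the holder's floor; beaker, measuring cylinder and jar stand upright within 30 mm of where they began (x of bottle_large in the frame of holder between -0.008 and 0.008 m and y of bottle_large in the frame of holder between 0.0835 and 0.0995 m and z of each of bottle_large, bottle_brown, bottle_wash, vial in the frame of holder below 0.015 m and angle between each of bottle_large, bottle_brown, bottle_wash, vial's own z axis and vertical below 0.09 rad and linear speed of each of bottle_large, bottle_brown, bottle_wash, vial below 0.02 m/s and x of bottle_brown in the frame of holder between -0.008 and 0.008 m and y of bottle_brown in the frame of holder between 0.0045 and 0.0205 m and x of bottle_wash in the frame of holder between -0.008 and 0.008 m and y of bottle_wash in the frame of holder between -0.0645 and -0.0485 m and x of vial in the frame of holder between -0.008 and 0.008 m and y of vial in the frame of holder between -0.1195 and -0.1035 m and distance of each of beaker, cylinder, jar from where it was at the start of the episode below 0.03 m and angle between each of beaker, cylinder, jar's own z axis and vertical below 0.15 rad); the robot touches nothing.
It fails at once if a bottle or the vial is tipped over (more than 40 degrees) (angle between any of bottle_large, bottle_brown, bottle_wash, vial's own z axis and vertical above 0.7 rad).
It fails at once if a bottle or the vial is dropped into the holder (faster than 0.8 m/s as it enters) ((x of bottle_large in the frame of holder between -0.06 and 0.06 m and y of bottle_large in the frame of holder between -0.16 and 0.16 m and z of bottle_large in the frame of holder below 0.06 m and linear speed of bottle_large above 0.8 m/s) or (x of bottle_brown in the frame of holder between -0.06 and 0.06 m and y of bottle_brown in the frame of holder between -0.16 and 0.16 m and z of bottle_brown in the frame of holder below 0.06 m and linear speed of bottle_brown above 0.8 m/s) or (x of bottle_wash in the frame of holder between -0.06 and 0.06 m and y of bottle_wash in the frame of holder between -0.16 and 0.16 m and z of bottle_wash in the frame of holder below 0.06 m and linear speed of bottle_wash above 0.8 m/s) or (x of vial in the frame of holder between -0.06 and 0.06 m and y of vial in the frame of holder between -0.16 and 0.16 m and z of vial in the frame of holder below 0.06 m and linear speed of vial above 0.8 m/s)).
It fails at once if the beaker, the measuring cylinder or the jar is knocked over (angle between any of beaker, cylinder, jar's own z axis and vertical above 0.5 rad).
It also fails if it takes over 109 s, if anything falls off the work surface, if the arm or the gripper's body presses on something with over 40 N, if the wrist force passes 120 N, or if a joint passes its speed limit or range.

## Robot

A 6-joint arm with a two-finger parallel gripper is mounted at the origin on a cart in front of the work surface, level with it; the furniture and walls round the work are solid. World frame = base frame: x ahead of the robot, y to its left, z up, the work surface at z = 0. Lengths are in m, angles in rad, forces in N, time in s.
With the tool pointing down it reaches from about 0.35 to 0.775 m from the base axis. Payload 7.3 kg.
Tool frame: the origin (TCP) lies at the very end of the fingers, on their centre line; the grasp point (between the pads) lies 19 mm behind it; z points along the fingers, y is the line along which they close (so a half turn about z gives the same grasp; the last joint's range is limited). The gripper opens to 92 mm and grips with 3 to 60 N. Pads are 19 mm wide; open, the fingers measure 130 mm over their backs; the gripper's body (75 mm by 190 mm) begins 47 mm behind the grasp point.
Start: joints at [0.997, 0.342, 1.524, -0, 1.275, -0.146], TCP at [0.218, 0.478, 0.227] pointing down, gripper open.
Joint ranges: [-2.53, 2.53], [-0.77, 2.02], [0.04, 2.7], [-1, 4.14], [0.28, 2.66], [-3.11, 3.11]. Speed limits (rad/s): [2.57, 2.57, 3.14, 3.14, 3.14, 3.14].

## Interface

Orientations are given as a unit quaternion [x, y, z, w].
In Python, from cell import env gives the robot as it stands.
- The arm moves only by the tool carry_out, never from a script. Its argument "rows" is one flat list of numbers, 7 for each row, row after row: the shift along the tool's x, y, z in cm, then the turn, a rotation vector about the tool's x, y, z in rad, then the opening, from 0 (shut) to 1 (fully open). A call has 1 to 8 rows; each row shifts and turns the commanded pose from where the row before left it, along the tool's axes as they then stand; what a row does not reach is not made up. A row lasts 1/10 s, in which the tool goes at most 50 mm and 8.59 degrees, less where a joint would pass 70% of its speed; a pose out of reach is approached as far as the arm can. A call is refused whole if a number of a shift passes 5 or a number of a turn 0.15, either way. A call with a gripper value outside its range is refused whole. The fingers move at their own pace and stop on an object; "newtons" is the grip in N (left out, the last holds). Time passes only in rows, so rows that do not move let the fingers close. It gives the time, the measured TCP pose, the force, the opening and the grip force at its end, in the units of the state.
- env.state(): the state, without advancing time (a new reading comes with each control period).
- env.capture(name): name is "scene" or "top" or "wrist"; returns the picture (384x512x3 uint8, red, green, blue); there is no depth.
- env.get_calibration(name): a dict with "camera_matrix" (3x3 intrinsics, pixels), "rvec" (rotation vector, rad) and "tvec" (3), from world to camera coordinates, as OpenCV has them. Camera axes: x right, y down, z forward; pixel columns grow to the right and rows downward; lengths in m; the calibration is good to about 2 mm. The wrist camera is an equidistant fisheye: a pixel r from the principal point sees the ray r / f radians off the axis. A picture is of the moment at which its call begins: read the wrist's pose just before it. get_calibration takes no time and is no camera call; for the wrist camera it gives the pose at the moment of the call.
- env.close_job(): hands the job in; it is judged then, once.
The state is a dict: "time_s": time; "joint_pos": joint angles; "joint_vel": joint speeds; "effort": joint torques, N m; "eef_pos": TCP position; "tool_rot": TCP orientation; "contact_force": force on the tool from outside, world axes, zero at the start; "torque": the same for the moment, N m; "finger_gap": finger opening in m; "grip_force": force on a finger pad.
Only numpy, scipy, OpenCV 4.12 (cv2) and the standard library are available. Lean on these libraries where they do the work, as an engineer would, in place of code of your own. Each camera call takes 0.05 s, during which the arm holds its last target. There are 200 camera calls.

## Working session

There is one attempt and no reset: what is moved stays moved. The work goes in short steps, Python scripts to look and compute and a tool call to move; the robot and the scene stay as the last step left them, time stands still between calls to the robot, and variables do not carry over. Pictures are saved under pics/ and viewed, at most 14 in all, crops included, and the job is handed in when it is done.

Besides the shell and the picture viewer there is one more tool, called after ">>>" as name(argument=value, ...) on one line, values as JSON. carry_out: Moves the arm, as the interface text tells. Its arguments: {"type":"object","properties":{"rows":{"type":"array","items":{"type":"number"}},"newtons":{"type":"number"}},"required":["rows"]}

```bash
mkdir -p pics; python3 - <<'E'
from cell import env
import cv2
for n in("scene","top","wrist"):
    c=env.get_calibration(n); print(n,c)
    cv2.imwrite(f"pics/{n}0.png",cv2.resize(env.capture(n)[:,:,::-1],(800,600),interpolation=cv2.INTER_CUBIC))
print(env.state())
E
```

```text
scene {'camera_matrix': array([[365.84428672,   0.        , 253.18385522],
       [  0.        , 365.84428672, 190.33508704],
       [  0.        ,   0.        ,   1.        ]]), 'rvec': array([ 0.65763062, -2.36487546,  1.45464428]), 'tvec': array([0.51944432, 0.03097783, 1.11872879])}
top {'camera_matrix': array([[353.17740267,   0.        , 250.95800119],
       [  0.        , 353.17740267, 188.21614189],
       [  0.        ,   0.        ,   1.        ]]), 'rvec': array([ 2.14557177, -2.0923377 ,  0.20524348]), 'tvec': array([0.21488888, 0.46657308, 1.18662148])}
wrist {'camera_matrix': array([[297.31863964,   0.        , 250.03823338],
       [  0.        , 297.31863964, 193.0046532 ],
       [  0.        ,   0.        ,   1.        ]]), 'rvec': array([-2.44933131, -1.57470065, -0.20540112]), 'tvec': array([-0.52285579, -0.03216447,  0.39054326])}
{'time_s': 0.15, 'joint_pos': array([ 9.96985605e-01,  3.42564419e-01,  1.52475596e+00,  7.00623658e-06,
        1.27540245e+00, -1.46008457e-01]), 'joint_vel': array([-0.00031342, -0.00186026, -0.00321946,  0.0008188 , -0.000311  ,
        0.00073999]), 'effort': array([ 1.44418271e-03, -4.31470799e+01, -2.44352782e+01,  7.17466534e-02,
        5.38467988e-02, -5.84912709e-05]), 'eef_pos': array([0.21763242, 0.47745181, 0.22621824]), 'tool_rot': array([ 2.12274697e-01,  9.77209872e-01, -5.27702967e-04, -2.02154635e-04]), 'contact_force': array([ 0.07297615, -0.60295959, -0.0014298 ]), 'torque': array([ 0.03100612, -0.07009539, -0.05885112]), 'grip_force': 0.0, 'finger_gap': 0.09159717510009598}
```

View pics/top0.png

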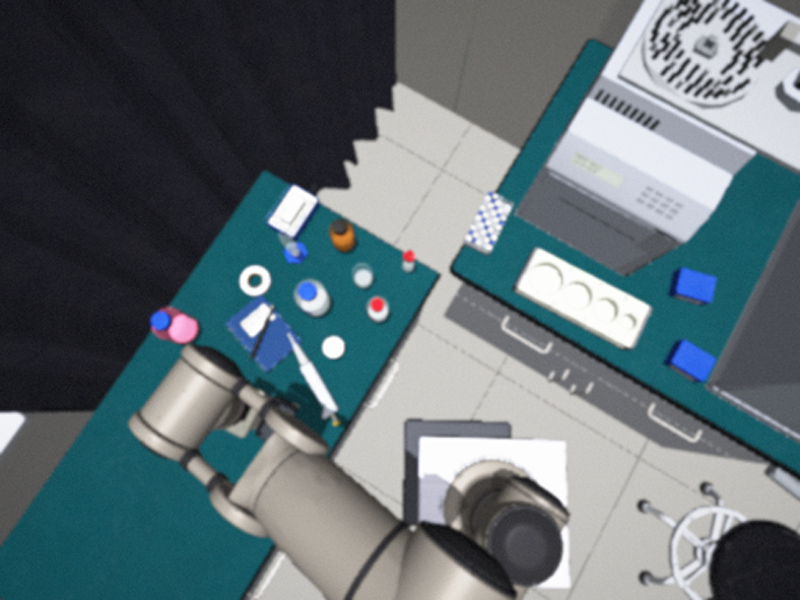

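View pics/scene0.png

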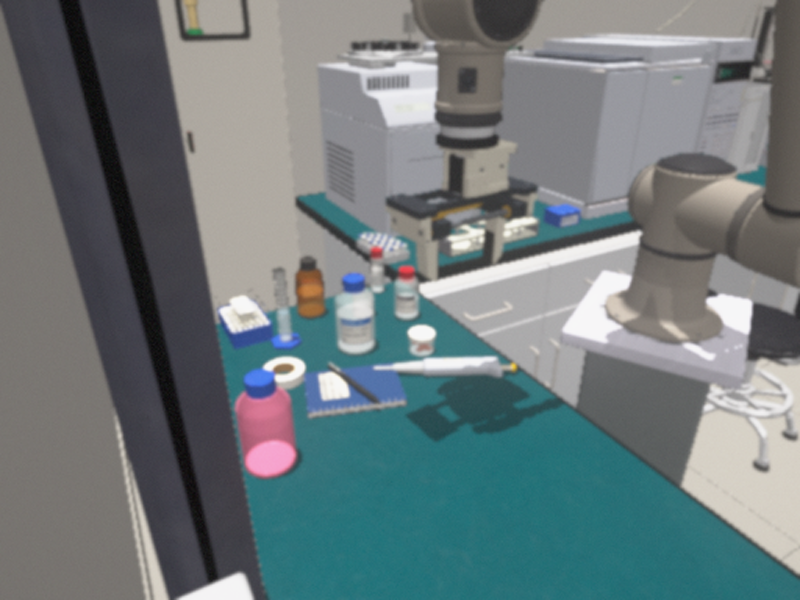

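View pics/wrist0.png

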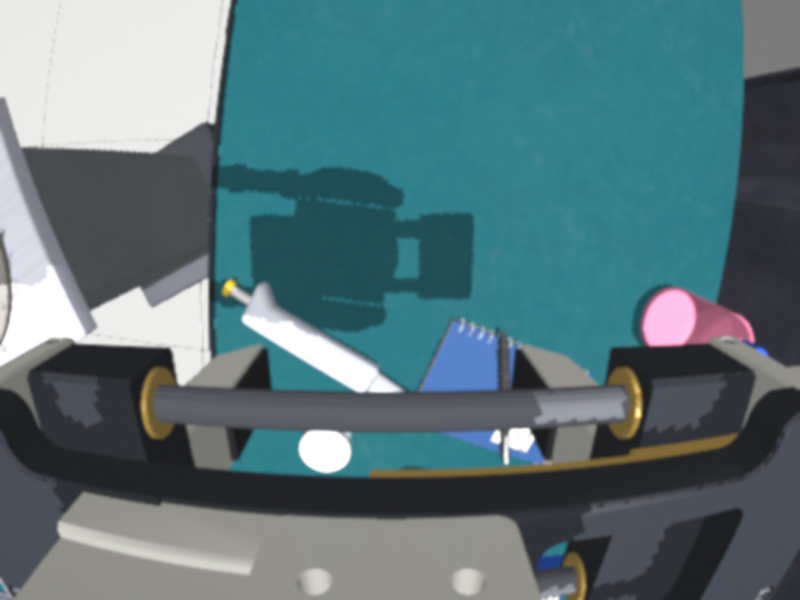

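The top view (800 px) shows two blue-capped candidates: a clear one at (312,296) and a pink one at (175,322). The clear one is bottle_large; the pink one is the look-alike. The others are:

| Object | Pixel |
|---|---|
| Brown bottle | (342,235) |
| Red-cap wash bottle | (377,307) |
| Slim red-cap vial | (408,260) |
| Beaker | (362,275) |
| Cylinder | (293,248) |
| Jar | (333,347) |
| Holder | (583,297) |

Next I'll confirm these in an enlarged crop.

```bash
python3 - <<'E'
from cell import env
import cv2,numpy as np
t=env.capture("top")[:,:,::-1]; s=env.capture("scene")[:,:,::-1]
cv2.imwrite("pics/rawtop.png",t);cv2.imwrite("pics/rawscene.png",s)
r=lambda im,x,y,w,h,f:cv2.resize(im[y:y+h,x:x+w],None,fx=f,fy=f,interpolation=cv2.INTER_CUBIC)
cv2.imwrite("pics/c1.png",r(t,145,115,145,120,5))
cv2.imwrite("pics/c2.png",r(t,300,140,130,100,6))
cv2.imwrite("pics/c3.png",r(s,135,145,150,110,5))
E
```

```text
(no output)
```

View pics/c1.png

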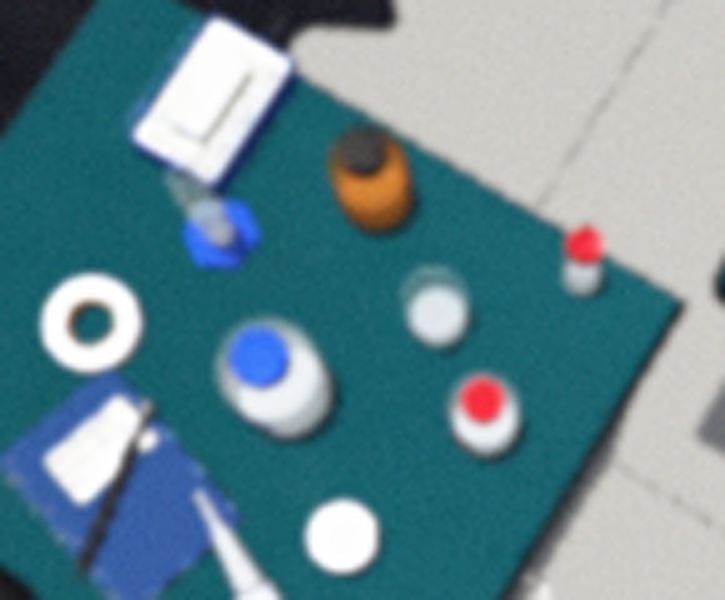

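View pics/c2.png

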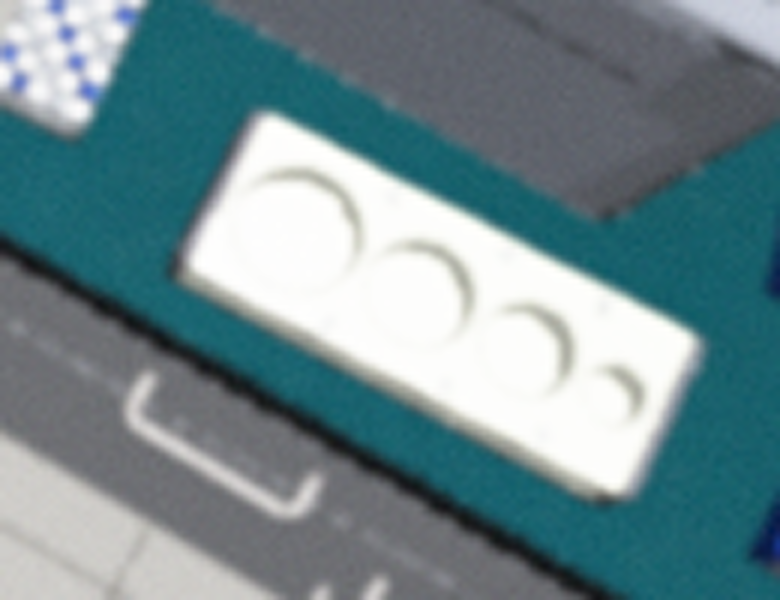

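View pics/c3.png

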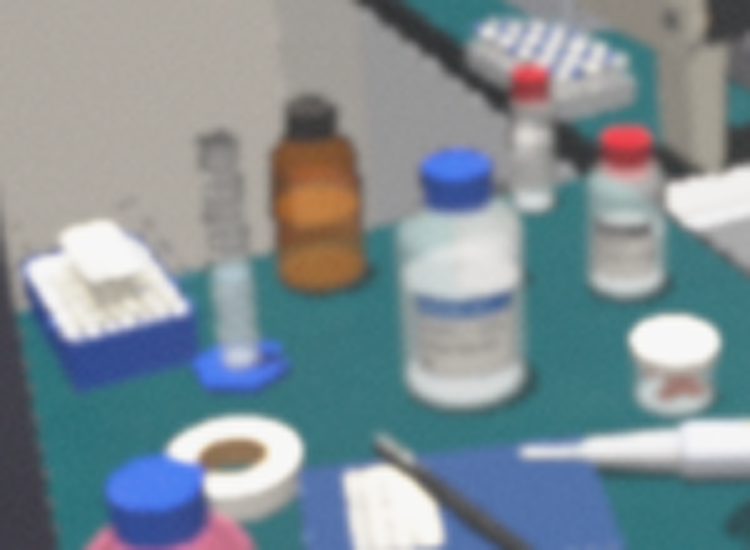

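The crop confirms it. The clear bottle at c1 (258,355) is bottle_large, and the pink one is excluded. Brown is at (365,150), the wash bottle's red cap at (483,400), and the vial's red cap at (583,245). The holder's wells run from widest at upper left, c2 (300,230), to narrowest at lower right (612,398).

```bash
cat > h.py <<'E'
import cv2,numpy as np
from scipy.optimize import minimize
from cell import env
def cal(n):
    c=env.get_calibration(n); return c["camera_matrix"],np.array(c["rvec"]),np.array(c["tvec"])
def proj(n,P):
    K,r,t=cal(n); return cv2.projectPoints(np.array(P,float).reshape(-1,1,3),r,t,K,None)[0][:,0]
def ray(n,uv):
    K,r,t=cal(n);R=cv2.Rodrigues(r)[0];d=R.T@np.linalg.inv(K)@[*uv,1];return -R.T@t,d/np.linalg.norm(d)
def onz(n,uv,z):
    c,d=ray(n,uv);return c+d*(z-c[2])/d[2]
def tri(a,b):
    A=0;B=0
    for c,d in(a,b):
        M=np.eye(3)-np.outer(d,d);A=A+M;B=B+M@c
    return np.linalg.solve(A,B)
E
python3 - <<'E'
from h import *
T=cv2.imread("pics/rawtop.png");S=cv2.imread("pics/rawscene.png")
def cen(im,kind,box):
    x,y,w,h=box;c=im[y:y+h,x:x+w].astype(float);b,g,r=c[...,0],c[...,1],c[...,2]
    if kind=="red": m=np.clip((r-np.maximum(b,g)-20)/150,0,1)*(r>90)
    if kind=="blue": m=np.clip((b-np.maximum(r,g)-25)/100,0,1)
    if kind=="black": m=np.clip((95-c.max(2))/30,0,1)
    Y,X=np.mgrid[y:y+h,x:x+w];return np.array([(m*X).sum(),(m*Y).sum()])/m.sum(),m.sum()
o1=lambda a,b,c,d:(145+a//5,115+b//5,(c-a)//5,(d-b)//5)
o3=lambda a,b,c,d:(135+a//5,145+b//5,(c-a)//5,(d-b)//5)
for n,k,a,b in[("large","blue",o1(215,315,310,395),o3(405,140,510,215)),("brown","black",o1(335,125,390,178),o3(280,85,345,140)),
 ("wash","red",o1(440,365,530,440),o3(590,115,660,170)),("vial","red",o1(550,215,615,270),o3(500,55,560,105))]:
    (pt,at),(ps,as_)=cen(T,k,a),cen(S,k,b);p=tri(ray("top",pt),ray("scene",ps))
    print(n,pt,at,ps,as_,p.round(4),(proj("top",[p])-pt).round(2),(proj("scene",[p])-ps).round(2))
q=lambda u,v:((u+.5)/5-.5+145,(v+.5)/5-.5+115)
for n,uv,z in[("brownbase",(380,198),.0),("beakerbase",(438,315),0.002),("jar",(342,537),.036),("cylbase",(222,237),.01),("vialbase",(581,278),.014)]:
    print(n,onz("top",q(*uv),z).round(4))
# holder silhouette fit
g=T.astype(float);m=((g.min(2)>120)&(np.ptp(g,axis=2)<70)).astype(np.uint8)
_,l,st,ce=cv2.connectedComponentsWithStats(m);k=l[int(140+300/6),int(300+430/6)] or l[140+40,300+55]
print("area",st[k])
F=8;W=l==k;x0,y0=300,140
crop=cv2.resize(T[140:240,300:430].astype(np.float32),None,fx=F,fy=F,interpolation=cv2.INTER_LINEAR)
M=((crop.min(2)>110)&(np.ptp(crop,axis=2)<80)).astype(np.uint8)
_,l,st,_=cv2.connectedComponentsWithStats(M);M=(l==l[(215+100)*F//6,(330+90)*F//6]).astype(np.uint8)
M=cv2.morphologyEx(M,cv2.MORPH_CLOSE,np.ones((45,45)))
def pose(v):
    c,s=np.cos(v[2]),np.sin(v[2]);return np.array([[c,-s],[s,c]])
def loss(v):
    P=[[*(pose(v)@[a*.052,b*.145]+v[:2]),z] for a in(-1,1) for b in(-1,1) for z in(.0,.044)]
    uv=((proj("top",P)-[x0,y0]+.5)*F-.5).astype(np.float32)
    R=np.zeros_like(M);cv2.fillConvexPoly(R,np.round(cv2.convexHull(uv)*16).astype(np.int32),1,shift=4)
    return -(R&M).sum()/(R|M).sum()
a=onz("top",(300+300/6,140+230/6),.042);b=onz("top",(300+612/6,140+398/6),.042)
d=a-b;yaw=np.arctan2(-d[0],d[1]);v0=np.array([*((a+b)/2)[:2],yaw]);v0[:2]-=pose(v0)@[0,-.01]
print("wells",a,b,v0)
r=minimize(loss,v0,method="Nelder-Mead",options=dict(initial_simplex=[v0,v0+[.01,0,0],v0+[0,.01,0],v0+[0,0,.1]],xatol=1e-5,fatol=1e-6))
print(r.x,r.fun);np.save("holder.npy",r.x)
o=cv2.imread("pics/rawtop.png")[140:240,300:430];o=cv2.resize(o,None,fx=6,fy=6,interpolation=cv2.INTER_CUBIC)
dr=lambda P,c:cv2.polylines(o,[np.round((proj("top",P)-[300,140]+.5)*6-.5).astype(int)],True,c,1)
v=r.x;w=lambda a,b,z:[*(pose(v)@[a,b]+v[:2]),z]
dr([w(a*.052,b*.145,.044) for a,b in((-1,-1),(1,-1),(1,1),(-1,1))],(0,0,255))
for y,D in((.0915,.075),(.0125,.063),(-.0565,.055),(-.1115,.035)):
    print(y,np.round(w(0,y,0),4));dr([w(D/2*np.cos(t),y+D/2*np.sin(t),.042) for t in np.linspace(0,6.28,50)],(255,0,0))
cv2.imwrite("pics/fit.png",o)
E
```

```text
large [196.24771167 185.82875667] 104.88 [225.81708338 179.46835746] 83.59 [0.4473 0.4039 0.1271] [[0.18 0.34]] [[-0.46 -0.11]]
brown [217.28382838 144.28437844] 60.6 [196.79298546 169.74422583] 38.966666666666676 [0.5979 0.3437 0.0996] [[0.38 0.65]] [[-0.83 -0.23]]
wash [240.96635731 194.53738077] 51.72 [259.78340081 173.62301464] 42.81333333333333 [0.4285 0.2587 0.0922] [[0.13 0.29]] [[-0.36 -0.07]]
vial [261.44428126 163.45474573] 36.31333333333333 [240.46991324 160.73467674] 23.82 [0.5392 0.1925 0.0871] [[0.09 0.18]] [[-0.2  -0.05]]
brownbase [0.5949 0.3418 0.    ]
beakerbase [0.5071 0.2958 0.002 ]
jar [0.3408 0.3545 0.036 ]
cylbase [0.5595 0.4546 0.01  ]
vialbase [0.5344 0.1927 0.014 ]
area [ 330  159   87   64 2724]
wells [ 0.50589001 -0.12089308  0.042     ] [ 0.41093773 -0.29818411  0.042     ] [ 0.46313512 -0.20072328 -0.49169934]
[ 0.30980178 -0.09738994 -0.258366  ] 0.0
0.0915 [ 0.3332 -0.0089  0.    ]
0.0125 [ 0.313  -0.0853  0.    ]
-0.0565 [ 0.2954 -0.152   0.    ]
-0.1115 [ 0.2813 -0.2052  0.    ]<stdin>:33: RuntimeWarning: overflow encountered in scalar negative
```

View pics/fit.png

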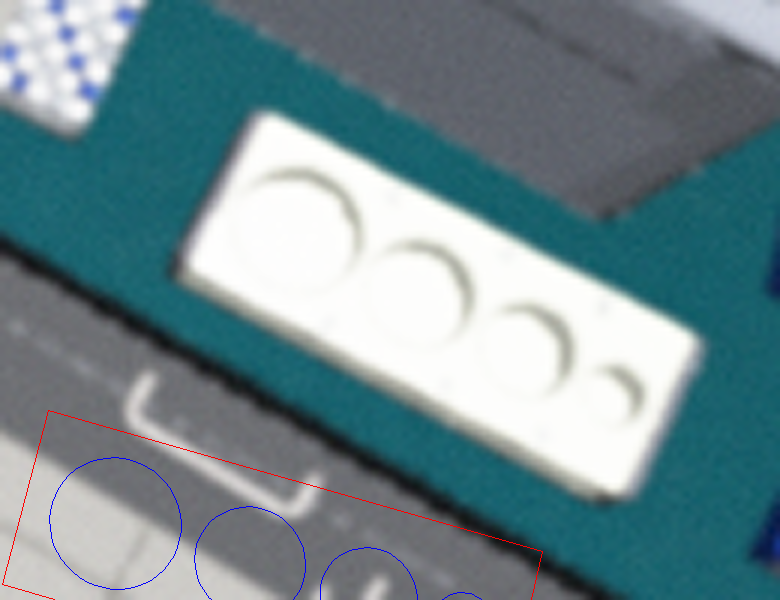

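```bash
cat > fit.py <<'E'
from h import *
def pose(v):
    c,s=np.cos(v[2]),np.sin(v[2]);return np.array([[c,-s],[s,c]])
def run():
    T=cv2.imread("pics/rawtop.png");F=8;x0,y0=300,140
    crop=cv2.resize(T[140:240,300:430].astype(np.float32),None,fx=F,fy=F,interpolation=cv2.INTER_LINEAR)
    v0=np.array([.4631,-.2007,-.4917])
    for th,zs in((205,(.044,)),(165,(.044,)),(120,(0,.044))):
        M=((crop.min(2)>th)).astype(np.uint8)
        M=cv2.morphologyEx(M,cv2.MORPH_OPEN,np.ones((9,9)))
        _,l,st,_=cv2.connectedComponentsWithStats(M);M=(l==l[300*F//6,340*F//6]);
        M=cv2.morphologyEx(M.astype(np.uint8),cv2.MORPH_CLOSE,np.ones((61,61)))
        def loss(v):
            P=[[*(pose(v)@[a*.052,b*.145]+v[:2]),z] for a in(-1,1) for b in(-1,1) for z in zs]
            uv=((proj("top",P)-[x0,y0]+.5)*F-.5).astype(np.float32)
            R=np.zeros_like(M);cv2.fillConvexPoly(R,np.round(cv2.convexHull(uv)*16).astype(np.int32),1,shift=4)
            return -float((R&M).sum())/float((R|M).sum())
        r=minimize(loss,v0,method="Nelder-Mead",options=dict(initial_simplex=[v0,v0+[.01,0,0],v0+[0,.01,0],v0+[0,0,.1]],xatol=1e-5,fatol=1e-6))
        print(th,r.x.round(4),round(r.fun,4))
        if th==165: v=r.x
    np.save("holder.npy",v)
    o=cv2.resize(T[140:240,300:430],None,fx=6,fy=6,interpolation=cv2.INTER_CUBIC)
    dr=lambda P,c:cv2.polylines(o,[np.round((proj("top",P)-[300,140]+.5)*6-.5).astype(int)],True,c,1)
    w=lambda a,b,z:[*(pose(v)@[a,b]+v[:2]),z]
    dr([w(a*.052,b*.145,.044) for a,b in((-1,-1),(1,-1),(1,1),(-1,1))],(0,0,255))
    for y,D in((.0915,.075),(.0125,.063),(-.0565,.055),(-.1115,.035)):
        print(y,np.round(w(0,y,0),4));dr([w(D/2*np.cos(t),y+D/2*np.sin(t),.042) for t in np.linspace(0,6.28,50)],(255,0,0))
    cv2.imwrite("pics/fit2.png",o)
run()
E
python3 fit.py
```

```text
205 [ 0.4661 -0.1988 -0.4806] -0.941
165 [ 0.4645 -0.1977 -0.4687] -0.9188
120 [ 0.4683 -0.203  -0.4798] -0.9728
0.0915 [ 0.5058 -0.1161  0.    ]
0.0125 [ 0.4701 -0.1866  0.    ]
-0.0565 [ 0.439  -0.2481  0.    ]
-0.1115 [ 0.4141 -0.2972  0.    ]
```

View pics/fit2.png

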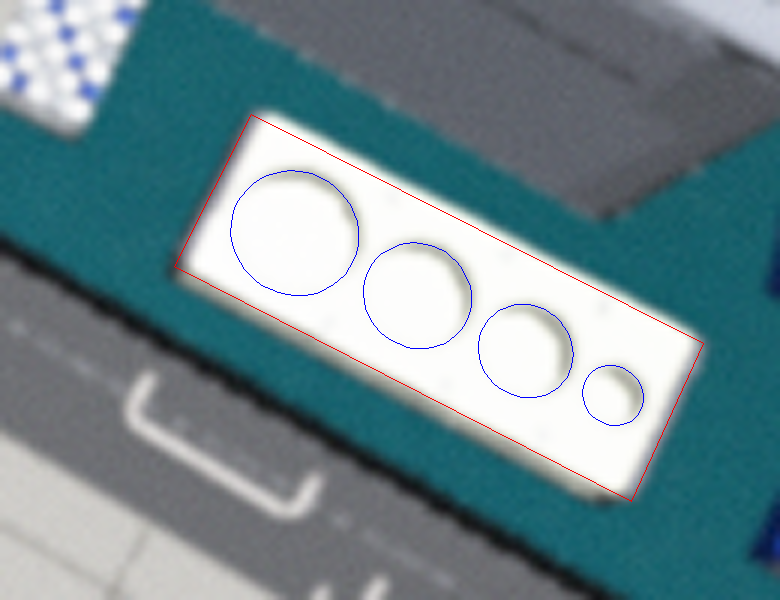

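Fit 2 lands within about 2 to 4 mm of the true outline; I'll refine it with the wrist camera before placing. The plan is to use one yaw throughout, with tool x along holder y and tool y along holder x. Smaller pieces go in first.

>>> carry_out(rows=[0,0,0,0,0,0.148,1,0,0,0,0,0,0.148,1,0,0,0,0,0,0.148,1,0,0,0,0,0,0.148,1,0,0,0,0,0,0.148,1,0,0,0,0,0,0.148,1,0,0,0,0,0,0.148,1,0,0,0,0,0,0.148,1], newtons=15)

```text
time_s: 1.05
eef_pos: [0.2178, 0.4776, 0.2266]
tool_rot: [0.724, 0.69, -0.0, 0.0]
contact_force: [-0.4, 0.3, -0.3]
finger_gap: 0.0918
grip_force: 0.0
```

>>> carry_out(rows=[0,0,0,0,0,0.148,1,0,0,0,0,0,0.148,1,0,0,0,0,0,0.143,1,0,0,0,0,0,0,1])

```text
time_s: 1.45
eef_pos: [0.2178, 0.4777, 0.2266]
tool_rot: [0.855, 0.518, -0.0, 0.0]
contact_force: [-1.0, 0.5, 0.3]
finger_gap: 0.0918
grip_force: 0.0
```

```bash
cat >> h.py <<'E'
from scipy.spatial.transform import Rotation as Ro
def go(target,z):
    "cm along tool axes to TCP target"
    s=env.state();R=Ro.from_quat(s["tool_rot"]).as_matrix()
    d=R.T@(np.array([*target,z])-s["eef_pos"])*100
    print("t",round(s["time_s"],2),"tcp",s["eef_pos"].round(4),"yaxis",R[:,1].round(3),"z",R[:,2].round(3),"gap",round(s["finger_gap"],4),"F",s["contact_force"].round(1),"-> cm",d.round(2));return d
E
python3 - <<'E'
from h import *
go((.5385,.1925),.2)
K,r,t=cal("wrist");Rc=cv2.Rodrigues(r)[0];C=-Rc.T@t
s=env.state();R=Ro.from_quat(s["tool_rot"]).as_matrix()
print("cam in tool",R.T@(C-s["eef_pos"]),"axes",(R.T@Rc.T).round(3))
K,r,t=cal("top");Rc=cv2.Rodrigues(r)[0];print("topcam",-Rc.T@t)
E
```

```text
t 1.45 tcp [0.2178 0.4777 0.2266] yaxis [ 0.886 -0.463 -0.   ] z [-0. -0. -1.] gap 0.0918 F [-1.   0.5  0.3] -> cm [-10.43  41.63   2.66]
cam in tool [ 0.06877074 -0.00031287 -0.15805624] axes [[-0.001 -0.965 -0.261]
 [ 1.    -0.001  0.   ]
 [-0.    -0.261  0.965]]
topcam [0.2236013  0.22247817 1.25397134]
```

>>> carry_out(rows=[-1.2,4.7,0.3,0,0,0,1,-1.2,4.7,0.3,0,0,0,1,-1.2,4.7,0.3,0,0,0,1,-1.2,4.7,0.3,0,0,0,1,-1.2,4.7,0.3,0,0,0,1,-1.2,4.7,0.3,0,0,0,1,-1.2,4.7,0.3,0,0,0,1,-1.2,4.0,0.3,0,0,0,1])

```text
time_s: 2.25
eef_pos: [0.5025, 0.2203, 0.2026]
tool_rot: [0.854, 0.52, 0.0, 0.0]
contact_force: [0.7, 1.0, 0.1]
finger_gap: 0.0917
grip_force: 0.0
```

>>> carry_out(rows=[-0.8,2,0,0,0,0,1,0,2.7,0.3,0,0,0,1,0,0,0,0,0,0,1,0,0,0,0,0,0,1])

```text
time_s: 2.65
eef_pos: [0.5386, 0.1931, 0.1992]
tool_rot: [0.854, 0.519, -0.0, -0.0]
contact_force: [0.2, -0.1, -0.7]
finger_gap: 0.0917
grip_force: 0.0
```

```bash
python3 - <<'E'
from h import *
go((.5385,.1925),.042)
w=env.capture("wrist");cv2.imwrite("pics/w1.png",cv2.resize(w[:,:,::-1],(800,600),interpolation=cv2.INTER_CUBIC))
E
```

```text
t 2.65 tcp [0.5386 0.1931 0.1992] yaxis [ 0.888 -0.46  -0.001] z [-0.001  0.    -1.   ] gap 0.0917 F [ 0.2 -0.1 -0.7] -> cm [-0.06  0.03 15.72]
```

View pics/w1.png

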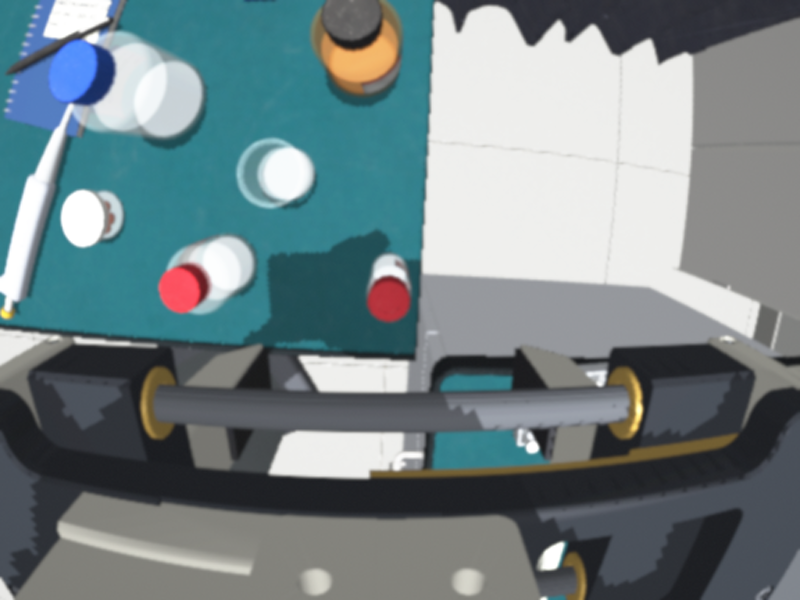

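The wrist view shows the vial cap at (389,297), wash cap (184,288), large cap (81,72), brown cap (352,20), beaker base (286,174) and jar lid (85,218). I'll turn these into positions with the fisheye model.

```bash
cat >> h.py <<'E'
def wonz(uv,z,c=None):
    c=c or env.get_calibration("wrist");K=c["camera_matrix"];R=cv2.Rodrigues(np.array(c["rvec"]))[0];C=-R.T@np.array(c["tvec"])
    a=(np.array(uv)-[K[0,2],K[1,2]])/K[0,0];th=np.hypot(*a);d=R.T@np.array([*(a/th*np.sin(th)),np.cos(th)])
    return (C+d*(z-C[2])/d[2])[:2]
E
python3 - <<'E'
from h import *
f=lambda u,v:((u+.5)/1.5625-.5,(v+.5)/1.5625-.5)
for n,uv,z in[("vialcap",(389,299),.094),("vialbase",(390,270),.003),("washcap",(184,288),.097),("washbase",(228,264),.003),("largecap",(80,72),.132),("largebase",(170,98),.003),("browncap",(352,20),.113),("brownbase",(362,68),.003),("beaker",(287,174),.002),("jar",(83,217),.036)]:
    print(n,wonz(f(*uv),z).round(4))
E
```

```text
vialcap [0.5365 0.1936]
vialbase [0.5364 0.1928]
washcap [0.4276 0.2589]
washbase [0.4229 0.2584]
largecap [0.4475 0.4007]
largebase [0.445  0.4042]
browncap [0.5916 0.342 ]
brownbase [0.59   0.3418]
beaker [0.5011 0.2965]
jar [0.3409 0.3554]
```

>>> carry_out(rows=[0,-0.1,4,0,0,0,1,0,0,4,0,0,0,1,0,0,4,0,0,0,1,0,0,2.7,0,0,0,1,0,0,1,0,0,0,1,0,0,0,0,0,0,1,0,0,0,0,0,0,0.6,0,0,0,0,0,0,0.5], newtons=15)

```text
time_s: 3.5
eef_pos: [0.539, 0.1943, 0.0446]
tool_rot: [0.855, 0.519, 0.002, 0.001]
contact_force: [1.4, -0.0, -0.3]
finger_gap: 0.08
grip_force: 0.0
```

>>> carry_out(rows=[0,0,0,0,0,0,0.4,0,0,0,0,0,0,0.2,0,0,0,0,0,0,0.2,0,0,0,0,0,0,0.2,0,0,0,0,0,0,0.2,0,0,0,0,0,0,0.2])

```text
time_s: 4.1
eef_pos: [0.5378, 0.1938, 0.0427]
tool_rot: [0.855, 0.519, -0.0, -0.0]
contact_force: [0.4, 0.6, -0.7]
finger_gap: 0.0325
grip_force: 0.0
```

>>> carry_out(rows=[0,0,0,0,0,0,0,0,0,0,0,0,0,0,0,0,0,0,0,0,0,0,0,-1,0,0,0,0,0,0,-3,0,0,0,0,0,0,-4,0,0,0,0,0,0,-4,0,0,0,0,0,0,-3.7,0,0,0,0])

```text
time_s: 4.9
eef_pos: [0.5378, 0.1939, 0.2025]
tool_rot: [0.855, 0.519, 0.001, 0.0]
contact_force: [0.7, 1.1, -0.5]
finger_gap: 0.0275
grip_force: 15.0
```

```bash
python3 - <<'E'
from h import *
print(env.state()["grip_force"]);go((.4165,-.2995),.2)
E
```

```text
14.998656213283539
t 4.9 tcp [0.5378 0.1939 0.2025] yaxis [ 0.887 -0.462  0.001] z [ 0.001  0.    -1.   ] gap 0.0275 F [ 0.7  1.1 -0.5] -> cm [-49.37  12.02   0.21]
```

>>> carry_out(rows=[-4.8,0.7,0,0,0,0,0,-4.8,0.7,0,0,0,0,0,-4.8,0.7,0,0,0,0,0,-4.8,0.7,0,0,0,0,0,-4.8,0.7,0,0,0,0,0,-4.8,0.7,0,0,0,0,0,-4.8,0.7,0,0,0,0,0,-4.8,0.7,0,0,0,0,0])

```text
time_s: 5.7
eef_pos: [0.4093, -0.1743, 0.2007]
tool_rot: [0.855, 0.519, 0.0, 0.001]
contact_force: [0.9, -0.4, -0.2]
finger_gap: 0.0271
grip_force: 15.0
```

>>> carry_out(rows=[-4.8,0.7,0,0,0,0,0,-4.8,0.7,0,0,0,0,0,-1.4,0,0,0,0,0,0,0,0,0,0,0,0,0,0,0,0,0,0,0,0,0,0,0,0,0,0,0])

```text
time_s: 6.3
eef_pos: [0.3724, -0.2753, 0.1999]
tool_rot: [0.854, 0.519, 0.0, -0.0]
contact_force: [0.6, 1.0, -0.5]
finger_gap: 0.0272
grip_force: 15.0
```

```bash
python3 - <<'E'
from h import *
import pickle
go((.4165,-.2995),.2)
c=env.get_calibration("wrist");w=env.capture("wrist");pickle.dump(c,open("w2.pkl","wb"));cv2.imwrite("pics/w2raw.png",w[:,:,::-1]);cv2.imwrite("pics/w2.png",cv2.resize(w[:,:,::-1],(800,600),interpolation=cv2.INTER_CUBIC))
E
```

```text
t 6.3 tcp [ 0.3724 -0.2753  0.1999] yaxis [ 0.888 -0.46  -0.   ] z [ 0.  0. -1.] gap 0.0272 F [ 0.6  1.  -0.5] -> cm [-0.12  5.04 -0.01]
```

View pics/w2.png

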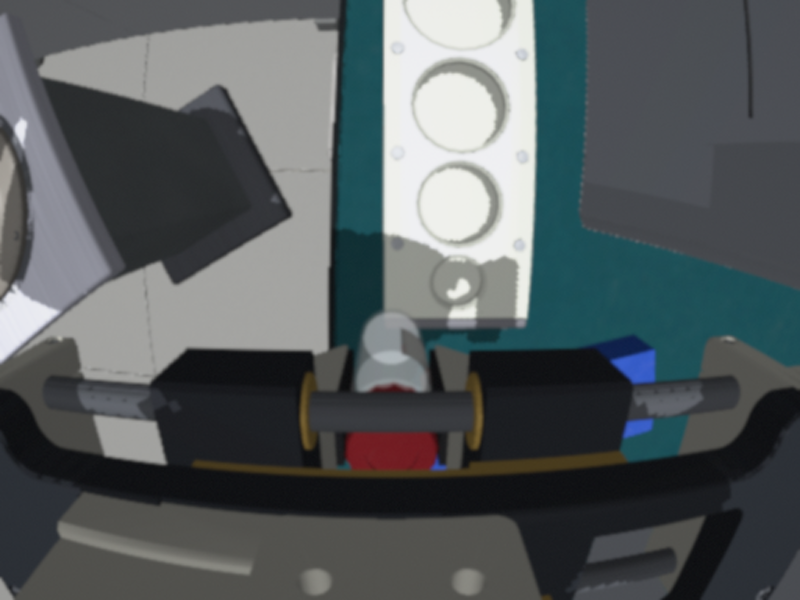

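The wrist view shows well 3's rim at (459,204), well 4's at (457,280) and well 2's at (460,105). The instrument corner is at (582,220).

```bash
python3 - <<'E'
from h import *
import pickle
c=pickle.load(open("w2.pkl","rb"))
f=lambda u,v:((u+.5)/1.5625-.5,(v+.5)/1.5625-.5)
W=lambda uv,z:wonz(f(*uv),z,c)
obs=[((460,105),.0125),((458.5,203),-.0565),((457,280.5),-.1115)]
P=np.array([W(o[0],.043) for o in obs]);print(P.round(4))
# better: centre from rim extremes
Q=np.array([[y for _,y in obs]]).T
d=P[0]-P[2];print("len",np.linalg.norm(d),"yaw",np.arctan2(-d[0],d[1]))
yaw=np.arctan2(-d[0],d[1]);ex=np.array([np.cos(yaw),np.sin(yaw)]);ey=np.array([-ex[1],ex[0]])
o=np.mean(P-Q*ey,0);print("origin",o)
for y in(.0915,.0125,-.0565,-.1115):print(y,(o+y*ey).round(4))
L=lambda p:(np.array([(p-o)@ex,(p-o)@ey])*1000).round(1)
for n,uv,z in[("left edge",(384,200),.044),("right edge",(533,200),.044),("end",(455,321),.044),("rimL3",(414,203),.043),("rimR3",(503,203),.043),("rimT3",(459,161),.043),("rimB3",(459,245),.043),("rimL2",(411,105),.043),("rimR2",(509,105),.043)]+[("inst",(582,220),z) for z in(0,.05,.1,.2)]: print(n,z,L(W(uv,z)))
s=env.capture("scene");cv2.imwrite("pics/s2.png",cv2.resize(s[110:230,200:420,::-1],(770,420),interpolation=cv2.INTER_CUBIC))
E
```

```text
[[ 0.4688 -0.1895]
 [ 0.4372 -0.2491]
 [ 0.4126 -0.2972]]
len 0.12141925338720687 yaw -0.4804868799551945
origin [ 0.46350353 -0.19930906]
0.0915 [ 0.5058 -0.1182]
0.0125 [ 0.4693 -0.1882]
-0.0565 [ 0.4374 -0.2494]
-0.1115 [ 0.412  -0.2982]
left edge 0.044 [-50.8 -54.8]
right edge 0.044 [ 52.2 -52.4]
end 0.044 [  -0.3 -139.6]
rimL3 0.043 [-30.6 -56.8]
rimR3 0.043 [ 30.8 -55.4]
rimT3 0.043 [ -0.4 -27.6]
rimB3 0.043 [  0.8 -85.3]
rimL2 0.043 [-32.8  10.2]
rimR2 0.043 [34.2 13.1]
inst 0 [109.6 -68.1]
inst 0.05 [ 87.8 -64.3]
inst 0.1 [ 66.  -60.5]
inst 0.2 [ 22.5 -52.9]
```

View pics/s2.png

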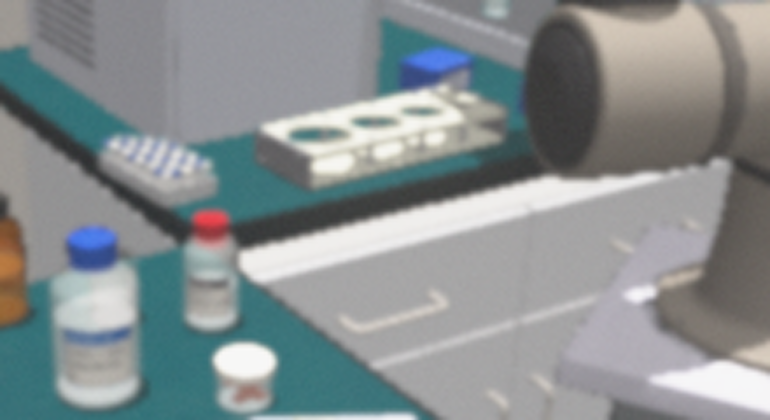

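The instrument face stands about 109 mm behind the row, against a gripper half-width of 95 mm, so it clears.

```bash
python3 - <<'E'
from h import *
import pickle
c=pickle.load(open("w2.pkl","rb"))
f=lambda u,v:((u+.5)/1.5625-.5,(v+.5)/1.5625-.5)
s=env.state();R=Ro.from_quat(s["tool_rot"]).as_matrix()
for uv,z in(((390,336),.16),((391,332),.16),((391,430),.25)): print((R.T@np.array([*(wonz(f(*uv),z,c)-s["eef_pos"][:2]),0])*1000).round(1))
go((.4130,-.2983),.0427+.055)
E
```

```text
[-0.7 -0.9 -0. ]
[ 1.2 -0.4  0. ]
[ 4.1 -0.4  0. ]
t 6.4 tcp [ 0.3724 -0.2754  0.1998] yaxis [ 0.888 -0.46   0.   ] z [ 0.  0. -1.] gap 0.0272 F [-0.  -0.2  0.1] -> cm [-0.18  4.66 10.21]
```

>>> carry_out(rows=[-0.15,2.3,0,0,0,0,0,0,2.3,0,0,0,0,0,0,0,4,0,0,0,0,0,0,4,0,0,0,0,0,0,2.2,0,0,0,0,0,0,0,0,0,0,0,0,0,0,0,0,0,0,0,0,0,0,0,0,0])

```text
time_s: 7.2
eef_pos: [0.413, -0.2997, 0.0993]
tool_rot: [0.855, 0.519, 0.0, 0.001]
contact_force: [-0.1, 0.3, 0.1]
finger_gap: 0.0272
grip_force: 15.0
```

>>> carry_out(rows=[0,0,0.5,0,0,0,0,0,0,0.5,0,0,0,0,0,0,0.5,0,0,0,0,0,0,0.5,0,0,0,0,0,0,0.5,0,0,0,0,0,0,0,0,0,0,0,0,0,0,0,0,0,0])

```text
time_s: 7.9
eef_pos: [0.4119, -0.2992, 0.0725]
tool_rot: [0.855, 0.519, -0.0, -0.0]
contact_force: [-0.2, -0.4, -0.8]
finger_gap: 0.0271
grip_force: 15.0
```

>>> carry_out(rows=[0,0,0.6,0,0,0,0,0,0,0.6,0,0,0,0,0,0,0.4,0,0,0,0,0,0,0.2,0,0,0,0,0,0,0.1,0,0,0,0,0,0,0,0,0,0,0,0,0,0,0,0,0,0])

```text
time_s: 8.6
eef_pos: [0.4121, -0.2993, 0.0538]
tool_rot: [0.855, 0.519, 0.0, 0.0]
contact_force: [-0.3, -0.4, -0.3]
finger_gap: 0.0277
grip_force: 15.0
```

>>> carry_out(rows=[0,0,0.1,0,0,0,0,0,0,0,0,0,0,0.35,0,0,0,0,0,0,0.5,0,0,0,0,0,0,0.7,0,0,0,0,0,0,0.7,0,0,-2,0,0,0,0.8,0,0,-4,0,0,0,0.9,0,0,-4,0,0,0,1])

```text
time_s: 9.4
eef_pos: [0.4115, -0.2988, 0.1534]
tool_rot: [0.855, 0.519, -0.0, -0.001]
contact_force: [0.9, -0.5, 0.6]
finger_gap: 0.0753
grip_force: 0.0
```

>>> carry_out(rows=[0,0,-4.6,0,0,0,1,4.5,-2.2,0,0,0,0,1,4.5,-2.2,0,0,0,0,1,4.5,-2.2,0,0,0,0,1,4.5,-2.2,0,0,0,0,1,4.5,-2.2,0,0,0,0,1,4.5,-2.2,0,0,0,0,1,4.5,-2.2,0,0,0,0,1])

```text
time_s: 10.2
eef_pos: [0.4205, 0.0526, 0.199]
tool_rot: [0.855, 0.519, 0.0, 0.0]
contact_force: [0.8, -0.7, 0.1]
finger_gap: 0.0917
grip_force: 0.0
```

>>> carry_out(rows=[4.5,-2.2,0,0,0,0,1,4.5,-2.2,0,0,0,0,1,4.5,-2.2,0,0,0,0,1,4.5,-2.2,0,0,0,0,1,0,0,0,0,0,0,1,0,0,0,0,0,0,1,0,0,0,0,0,0,1])

```text
time_s: 10.9
eef_pos: [0.4257, 0.2497, 0.1986]
tool_rot: [0.855, 0.519, -0.0, 0.0]
contact_force: [-0.5, -0.5, -0.7]
finger_gap: 0.0917
grip_force: 0.0
```

```bash
python3 - <<'E'
from h import *
go((.427,.2587),.046)
w=env.capture("wrist");t=env.capture("top")
g=lambda im:cv2.resize(im[:,:,::-1],None,fx=5,fy=5,interpolation=cv2.INTER_CUBIC)
c=env.get_calibration("wrist")
# red cap centroid
x=w[:230].astype(float);m=np.clip((x[...,0]-np.maximum(x[...,1],x[...,2])-40)/80,0,1)
_,l,st,ce=cv2.connectedComponentsWithStats((m>.3).astype(np.uint8))
for k in range(1,len(st)):
    if st[k,4]>40: print(st[k],ce[k],wonz(ce[k],.094,c).round(4))
cv2.imwrite("pics/a.png",np.vstack([cv2.resize(w[:,:,::-1],(512,384)),cv2.resize(t[150:220,330:420,::-1],(512,200),interpolation=cv2.INTER_CUBIC)]))
E
```

```text
t 10.9 tcp [0.4257 0.2497 0.1986] yaxis [ 0.887 -0.462 -0.   ] z [-0.    -0.001 -1.   ] gap 0.0917 F [-0.5 -0.5 -0.7] -> cm [ 0.87 -0.3  15.26]
[327  22  32  33 753] [342.24568393  37.9814077 ] [0.5656 0.337 ]
[363  39   7  11  51] [365.70588235  43.23529412] [0.5849 0.3242]
[230 166  31  32 763] [245.32503277 181.95150721] [0.4257 0.2585]
```

View pics/a.png

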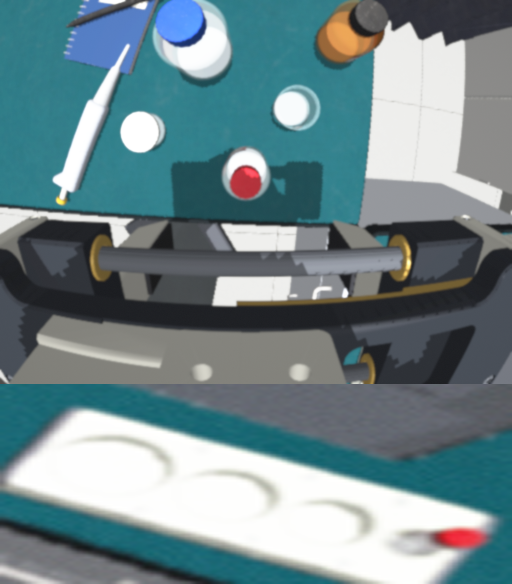

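The vial stands in its well (crop, lower right) and the wash cap is centred at (245,182). I'll pick the wash bottle.

>>> carry_out(rows=[0.8,-0.4,3,0,0,0,1,0,0,4,0,0,0,1,0,0,4,0,0,0,1,0,0,3,0,0,0,1,0,0,1.2,0,0,0,1,0,0,0,0,0,0,1,0,0,0,0,0,0,0.7,0,0,0,0,0,0,0.6], newtons=20)

```text
time_s: 11.8
eef_pos: [0.4273, 0.2598, 0.0484]
tool_rot: [0.855, 0.519, 0.002, 0.0]
contact_force: [0.1, -0.4, -0.6]
finger_gap: 0.0803
grip_force: 0.0
```

>>> carry_out(rows=[0,0,0,0,0,0,0.5,0,0,0,0,0,0,0.4,0,0,0,0,0,0,0.3,0,0,0,0,0,0,0.2,0,0,0,0,0,0,0.2,0,0,0,0,0,0,0.2])

```text
time_s: 12.4
eef_pos: [0.426, 0.2596, 0.0469]
tool_rot: [0.855, 0.519, 0.0, -0.0]
contact_force: [-0.7, -0.5, 3.8]
finger_gap: 0.0479
grip_force: 20.0
```

>>> carry_out(rows=[0,0,-1,0,0,0,0.2,0,0,-4.5,0,0,0,0.2,0,0,-4.5,0,0,0,0.2,0,0,-5,0,0,0,0.2,-4.5,2.1,0,0,0,0,0.2,-4.5,2.1,0,0,0,0,0.2,-4.5,2.1,0,0,0,0,0.2,-4.5,2.1,0,0,0,0,0.2])

```text
time_s: 13.2
eef_pos: [0.4168, 0.0595, 0.1974]
tool_rot: [0.855, 0.519, 0.0, 0.0]
contact_force: [0.6, 0.4, 0.1]
finger_gap: 0.0479
grip_force: 20.0
```

>>> carry_out(rows=[-4.5,2.1,0,0,0,0,0.2,-4.5,2.1,0,0,0,0,0.2,-4.5,2.1,0,0,0,0,0.2,-4.5,2.1,0,0,0,0,0.2,-4.5,2.1,0,0,0,0,0.2,-4.1,2.1,0,0,0,0,0.2,0,0,0,0,0,0,0.2,0,0,0,0,0,0,0.2])

```text
time_s: 14.0
eef_pos: [0.4058, -0.2335, 0.1967]
tool_rot: [0.856, 0.518, 0.0, -0.001]
contact_force: [-0.2, 0.2, -1.7]
finger_gap: 0.0473
grip_force: 20.0
```

```bash
python3 - <<'E'
from h import *
go((.4375,-.2497),.0469+.055)
E
```

```text
t 14.0 tcp [ 0.4058 -0.2335  0.1967] yaxis [ 0.886 -0.464 -0.001] z [-0.001  0.001 -1.   ] gap 0.0473 F [-0.2  0.2 -1.7] -> cm [0.03 3.57 9.47]
```

>>> carry_out(rows=[0,2,1,0,0,0,0.2,0,1.6,3,0,0,0,0.2,0,0,3.5,0,0,0,0.2,0,0,2,0,0,0,0.2,0,0,0,0,0,0,0.2,0,0,0,0,0,0,0.2,0,0,0,0,0,0,0.2])

```text
time_s: 14.7
eef_pos: [0.4392, -0.2495, 0.1033]
tool_rot: [0.855, 0.519, 0.001, 0.001]
contact_force: [-0.5, 0.7, -1.5]
finger_gap: 0.0475
grip_force: 20.0
```

>>> carry_out(rows=[0,0,0.5,0,0,0,0.2,0,0,0.5,0,0,0,0.2,0,0,0.5,0,0,0,0.2,0,0,0.5,0,0,0,0.2,0,0,0.5,0,0,0,0.2,0,0,0,0,0,0,0.2,0,0,0,0,0,0,0.2])

```text
time_s: 15.4
eef_pos: [0.4382, -0.2497, 0.0765]
tool_rot: [0.855, 0.519, -0.0, -0.0]
contact_force: [-1.1, 0.6, -1.0]
finger_gap: 0.048
grip_force: 20.0
```

>>> carry_out(rows=[0,0,0.6,0,0,0,0.2,0,0,0.6,0,0,0,0.2,0,0,0.4,0,0,0,0.2,0,0,0.2,0,0,0,0.2,0,0,0.1,0,0,0,0.2,0,0,0,0,0,0,0.2,0,0,0,0,0,0,0.2])

```text
time_s: 16.1
eef_pos: [0.4384, -0.2497, 0.0578]
tool_rot: [0.855, 0.519, 0.0, 0.0]
contact_force: [0.8, -1.0, -0.6]
finger_gap: 0.0476
grip_force: 20.0
```

>>> carry_out(rows=[0,0,0.1,0,0,0,0.2,0,0,0,0,0,0,0.56,0,0,0,0,0,0,0.7,0,0,0,0,0,0,0.8,0,0,0,0,0,0,0.8,0,0,-2,0,0,0,0.9,0,0,-4,0,0,0,1,0,0,-4,0,0,0,1])

```text
time_s: 16.9
eef_pos: [0.4377, -0.2493, 0.1574]
tool_rot: [0.855, 0.519, -0.0, -0.001]
contact_force: [1.2, -0.4, 0.4]
finger_gap: 0.0906
grip_force: 0.0
```

>>> carry_out(rows=[0,0,-4.2,0,0,0,1,4.6,-1.4,0,0,0,0,1,4.6,-1.4,0,0,0,0,1,4.6,-1.4,0,0,0,0,1,4.6,-1.4,0,0,0,0,1,4.6,-1.4,0,0,0,0,1,4.6,-1.4,0,0,0,0,1,4.6,-1.4,0,0,0,0,1])

```text
time_s: 17.7
eef_pos: [0.5, 0.0832, 0.1989]
tool_rot: [0.855, 0.519, 0.0, 0.0]
contact_force: [0.6, -0.2, 0.4]
finger_gap: 0.092
grip_force: 0.0
```

>>> carry_out(rows=[4.6,-1.4,0,0,0,0,1,4.6,-1.4,0,0,0,0,1,4.6,-0.9,0,0,0,0,1,4.6,0,0,0,0,0,1,4.6,0,0,0,0,0,1,0,0,0,0,0,0,1,0,0,0,0,0,0,1,0,0,0,0,0,0,1])

```text
time_s: 18.5
eef_pos: [0.573, 0.3014, 0.1986]
tool_rot: [0.855, 0.519, -0.0, 0.0]
contact_force: [-0.1, -0.3, 0.2]
finger_gap: 0.0917
grip_force: 0.0
```

```bash
python3 - <<'E'
from h import *
go((.594,.342),.061)
w=env.capture("wrist");t=env.capture("top")
cv2.imwrite("pics/b.png",np.vstack([cv2.resize(w[:250,:,::-1],(768,375),interpolation=cv2.INTER_CUBIC),cv2.resize(t[150:220,330:420,::-1],(768,220),interpolation=cv2.INTER_CUBIC)]))
E
```

```text
t 18.5 tcp [0.573  0.3014 0.1986] yaxis [ 0.887 -0.462 -0.   ] z [-0.001 -0.001 -1.   ] gap 0.0917 F [-0.1 -0.3  0.2] -> cm [ 4.58 -0.   13.76]
```

View pics/b.png

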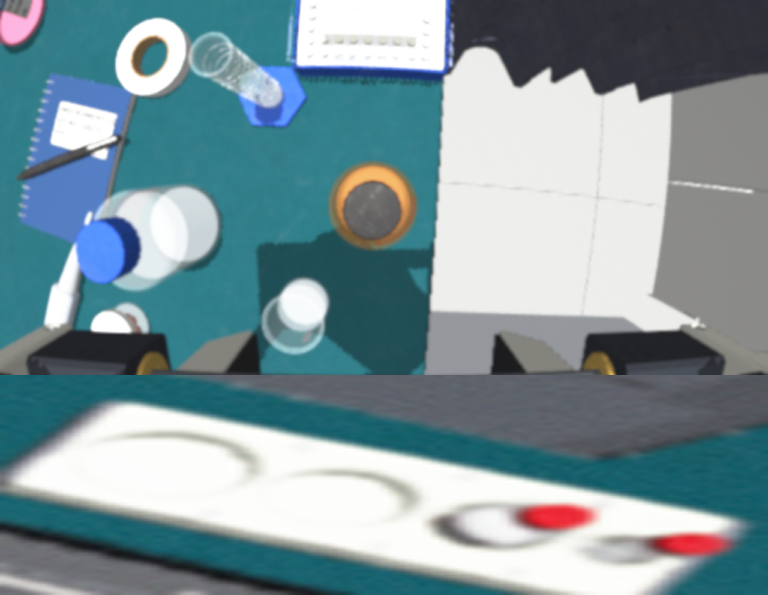

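The wash bottle is in its well. The brown cap is at (372,210), nearly under the camera.

```bash
python3 - <<'E'
from h import *
f=lambda u,v:((u+.5)/1.5-.5,(v+.5)/1.5-.5)
for uv,z in(((372,211),.115),((373,205),.06),((107,250),.132),((186,224),.003)): print(wonz(f(*uv),z).round(4))
p=wonz(f(372,210),.115);go(p,.061)
E
```

```text
[0.5934 0.3441]
[0.5933 0.3433]
[0.4492 0.4019]
[0.4452 0.4026]
t 18.6 tcp [0.5733 0.3011 0.1992] yaxis [ 0.886 -0.463  0.   ] z [ 0. -0. -1.] gap 0.0922 F [-1.2 -0.8  0.3] -> cm [ 4.8  -0.21 13.82]
```

>>> carry_out(rows=[4.75,-0.2,0,0,0,0,1,0,0,3,0,0,0,1,0,0,4,0,0,0,1,0,0,4,0,0,0,1,0,0,2.8,0,0,0,1,0,0,0,0,0,0,1,0,0,0,0,0,0,1,0,0,0,0,0,0,0.8], newtons=25)

```text
time_s: 19.4
eef_pos: [0.5951, 0.3455, 0.0636]
tool_rot: [0.855, 0.519, 0.002, 0.0]
contact_force: [1.1, 0.2, 0.4]
finger_gap: 0.0877
grip_force: 0.0
```

>>> carry_out(rows=[0,0,0,0,0,0,0.6,0,0,0,0,0,0,0.5,0,0,0,0,0,0,0.3,0,0,0,0,0,0,0.3,0,0,0,0,0,0,0.3,0,0,0,0,0,0,0.3])

```text
time_s: 20.0
eef_pos: [0.5937, 0.3454, 0.0611]
tool_rot: [0.855, 0.519, 0.0, 0.0]
contact_force: [-0.1, -1.4, 3.4]
finger_gap: 0.0555
grip_force: 25.0
```

>>> carry_out(rows=[0,0,-1,0,0,0,0.3,0,0,-4,0,0,0,0.3,0,0,-4.5,0,0,0,0.3,0,0,-4.5,0,0,0,0.3,-4.7,0.9,0,0,0,0,0.3,-4.7,0.9,0,0,0,0,0.3,-4.7,0.9,0,0,0,0,0.3,-4.7,0.9,0,0,0,0,0.3])

```text
time_s: 20.8
eef_pos: [0.5376, 0.1604, 0.201]
tool_rot: [0.855, 0.519, -0.0, 0.0]
contact_force: [0.9, 0.2, -2.3]
finger_gap: 0.0551
grip_force: 25.0
```

>>> carry_out(rows=[-4.7,0.9,0,0,0,0,0.3,-4.7,0.9,0,0,0,0,0.3,-4.7,0.9,0,0,0,0,0.3,-4.7,0.9,0,0,0,0,0.3,-4.7,0.9,0,0,0,0,0.3,-4.7,0.9,0,0,0,0,0.3,-4.7,0.9,0,0,0,0,0.3,0,0,0,0,0,0,0.3])

```text
time_s: 21.6
eef_pos: [0.4412, -0.1639, 0.2011]
tool_rot: [0.857, 0.516, -0.001, 0.001]
contact_force: [-0.5, 0.1, -1.8]
finger_gap: 0.0558
grip_force: 25.0
```

>>> carry_out(rows=[0,0,0,0,0,0,0.3,0,0,0,0,0,0,0.3])

```text
time_s: 21.8
eef_pos: [0.4428, -0.1581, 0.2008]
tool_rot: [0.855, 0.519, 0.0, -0.0]
contact_force: [0.8, 0.4, -2.3]
finger_gap: 0.0557
grip_force: 25.0
```

```bash
python3 - <<'E'
from h import *
go((.4695,-.1887),.0613+.055)
E
```

```text
t 21.8 tcp [ 0.4428 -0.1581  0.2008] yaxis [ 0.887 -0.461 -0.   ] z [ 0.     0.001 -1.   ] gap 0.0557 F [ 0.8  0.4 -2.3] -> cm [-1.48  3.79  8.45]
```

>>> carry_out(rows=[-1,2,0,0,0,0,0.3,-0.5,1.8,2,0,0,0,0.3,0,0,3.5,0,0,0,0.3,0,0,2,0,0,0,0.3,0,0,1,0,0,0,0.3,0,0,0,0,0,0,0.3,0,0,0,0,0,0,0.3])

```text
time_s: 22.5
eef_pos: [0.4703, -0.1894, 0.1166]
tool_rot: [0.855, 0.519, 0.0, 0.001]
contact_force: [0.6, -0.5, -1.8]
finger_gap: 0.0555
grip_force: 25.0
```

>>> carry_out(rows=[0,0,0.5,0,0,0,0.3,0,0,0.5,0,0,0,0.3,0,0,0.5,0,0,0,0.3,0,0,0.5,0,0,0,0.3,0,0,0.5,0,0,0,0.3,0,0,0,0,0,0,0.3,0,0,0,0,0,0,0.3])

```text
time_s: 23.2
eef_pos: [0.4694, -0.1898, 0.0906]
tool_rot: [0.855, 0.519, -0.0, -0.0]
contact_force: [-0.4, -0.0, -1.1]
finger_gap: 0.0556
grip_force: 25.0
```

Its underside is at about 0.029, inside the well with no side force. I'll continue down to the floor.

>>> carry_out(rows=[0,0,0.6,0,0,0,0.3,0,0,0.6,0,0,0,0.3,0,0,0.4,0,0,0,0.3,0,0,0.2,0,0,0,0.3,0,0,0.1,0,0,0,0.3,0,0,0,0,0,0,0.3,0,0,0,0,0,0,0.3])

```text
time_s: 23.9
eef_pos: [0.4695, -0.1899, 0.0718]
tool_rot: [0.855, 0.519, 0.0, 0.0]
contact_force: [-0.1, 0.7, -1.7]
finger_gap: 0.0554
grip_force: 25.0
```

>>> carry_out(rows=[0,0,0.1,0,0,0,0.3,0,0,0,0,0,0,0.64,0,0,0,0,0,0,0.75,0,0,0,0,0,0,0.85,0,0,0,0,0,0,0.85,0,0,-2,0,0,0,0.9,0,0,-4,0,0,0,1,0,0,-4,0,0,0,1])

```text
time_s: 24.7
eef_pos: [0.4689, -0.1895, 0.1714]
tool_rot: [0.855, 0.519, -0.0, -0.001]
contact_force: [1.0, -0.9, 0.1]
finger_gap: 0.0911
grip_force: 0.0
```

>>> carry_out(rows=[0,0,-3,0,0,0,1,4.1,-2.4,0,0,0,0,1,4.2,-2.4,0,0,0,0,1,4.2,-2.4,0,0,0,0,1,4.2,-2.4,0,0,0,0,1,4.2,-2.4,0,0,0,0,1,4.2,-2.4,0,0,0,0,1,4.2,-2.4,0,0,0,0,1])

```text
time_s: 25.5
eef_pos: [0.4553, 0.1496, 0.2009]
tool_rot: [0.855, 0.519, 0.0, 0.0]
contact_force: [0.8, -0.6, 1.2]
finger_gap: 0.0917
grip_force: 0.0
```

>>> carry_out(rows=[4.2,-2.4,0,0,0,0,1,4.2,-2.4,0,0,0,0,1,4.2,-2.4,0,0,0,0,1,4.2,-2.4,0,0,0,0,1,0,-2.4,0,0,0,0,1,0,0,0,0,0,0,1,0,0,0,0,0,0,1])

```text
time_s: 26.2
eef_pos: [0.4266, 0.3521, 0.2007]
tool_rot: [0.855, 0.519, -0.0, 0.0]
contact_force: [-0.5, -0.6, -0.6]
finger_gap: 0.0915
grip_force: 0.0
```

```bash
python3 - <<'E'
from h import *
w=env.capture("wrist");c=env.get_calibration("wrist")
cv2.imwrite("pics/c.png",cv2.resize(w[:250,:,::-1],(768,375),interpolation=cv2.INTER_CUBIC))
x=w[:250].astype(float);m=((x[...,2]-x[...,0]>110)).astype(np.uint8)
_,l,st,ce=cv2.connectedComponentsWithStats(m)
for k in range(1,len(st)):
    if st[k,4]>60: print(st[k],ce[k].round(1),wonz(ce[k],.13,c).round(4))
go((.447,.403),.081)
E
```

```text
[ 111   14   92   62 1646] [154.7  37.2] [0.4223 0.5053]
[287  25  46  42 894] [306.9  48.6] [0.5219 0.4395]
[  96   70   93   74 3551] [143.2 105.5] [0.3882 0.4607]
[ 216  111   48   47 1789] [239.8 134. ] [0.4448 0.403 ]
t 26.25 tcp [0.4272 0.3517 0.2008] yaxis [ 0.887 -0.462  0.   ] z [ 0. -0. -1.] gap 0.0918 F [-0.3  1.3  0.2] -> cm [ 5.47 -0.62 11.98]
```

View pics/c.png

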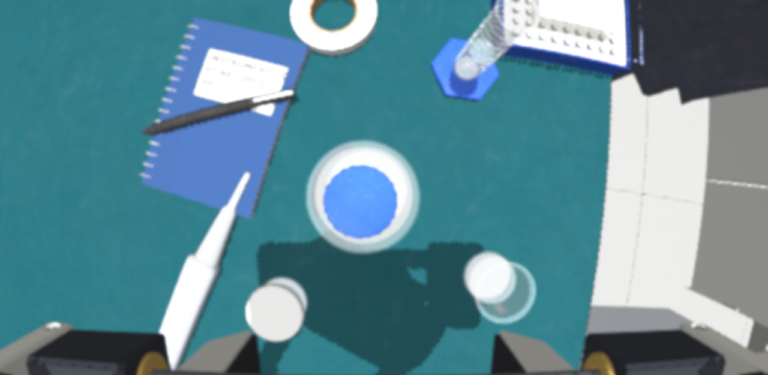

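The clear large bottle's cap is at (360,202), alone under the camera, so I'll pick it.

>>> carry_out(rows=[2.7,-0.8,0,0,0,0,1,2.7,0,0,0,0,0,1,0,0,0,0,0,0,1,0,0,3,0,0,0,1,0,0,4,0,0,0,1,0,0,3.5,0,0,0,1,0,0,1.4,0,0,0,1,0,0,0,0,0,0,1], newtons=35)

```text
time_s: 27.05
eef_pos: [0.4443, 0.402, 0.0801]
tool_rot: [0.855, 0.518, -0.002, 0.0]
contact_force: [0.3, 0.2, -0.4]
finger_gap: 0.092
grip_force: 0.0
```

>>> carry_out(rows=[0,0,0,0,0,0,0.9,0,0,0,0,0,0,0.8,0,0,0,0,0,0,0.7,0,0,0,0,0,0,0.5,0,0,0,0,0,0,0.4,0,0,0,0,0,0,0.4,0,0,0,0,0,0,0.4])

```text
time_s: 27.75
eef_pos: [0.4452, 0.4042, 0.0831]
tool_rot: [0.855, 0.519, 0.001, -0.0]
contact_force: [-0.3, -0.7, 6.1]
finger_gap: 0.0675
grip_force: 35.0
```

>>> carry_out(rows=[0,0,-1,0,0,0,0.4,0,0,-3,0,0,0,0.4,0,0,-5,0,0,0,0.4,0,0,-5,0,0,0,0.4,-4.2,2.5,0,0,0,0,0.4,-4.2,2.5,0,0,0,0,0.4,-4.2,2.5,0,0,0,0,0.4,-4.2,2.5,0,0,0,0,0.4])

```text
time_s: 28.55
eef_pos: [0.4552, 0.2068, 0.2221]
tool_rot: [0.855, 0.519, -0.0, 0.0]
contact_force: [1.3, -0.5, -2.3]
finger_gap: 0.0677
grip_force: 35.0
```

>>> carry_out(rows=[-4.2,2.5,0,0,0,0,0.4,-4.2,2.5,0,0,0,0,0.4,-4.2,2.5,0,0,0,0,0.4,-4.2,2.5,0,0,0,0,0.4,-4.2,2.5,0,0,0,0,0.4,-3,1.5,0,0,0,0,0.4,0,0,0,0,0,0,0.4,0,0,0,0,0,0,0.4])

```text
time_s: 29.35
eef_pos: [0.4688, -0.0693, 0.2218]
tool_rot: [0.855, 0.518, -0.0, -0.0]
contact_force: [-0.2, 0.5, -2.7]
finger_gap: 0.0678
grip_force: 35.0
```

```bash
python3 - <<'E'
from h import *
go((.506,-.119),.082+.055)
E
```

```text
t 29.35 tcp [ 0.4688 -0.0693  0.2218] yaxis [ 0.886 -0.464 -0.001] z [-0.001  0.001 -1.   ] gap 0.0678 F [-0.2  0.5 -2.7] -> cm [-2.68  5.61  8.47]
```

>>> carry_out(rows=[-1.7,3,0,0,0,0,0.4,-1,2.6,0,0,0,0,0.4,0,0,3,0,0,0,0.4,0,0,3.5,0,0,0,0.4,0,0,2,0,0,0,0.4,0,0,0,0,0,0,0.4,0,0,0,0,0,0,0.4,0,0,0,0,0,0,0.4])

```text
time_s: 30.15
eef_pos: [0.5074, -0.1184, 0.1383]
tool_rot: [0.855, 0.519, 0.001, 0.001]
contact_force: [-0.6, -0.2, -2.5]
finger_gap: 0.0677
grip_force: 35.0
```

>>> carry_out(rows=[0,0,0.5,0,0,0,0.4,0,0,0.5,0,0,0,0.4,0,0,0.5,0,0,0,0.4,0,0,0.5,0,0,0,0.4,0,0,0.5,0,0,0,0.4,0,0,0,0,0,0,0.4,0,0,0,0,0,0,0.4])

```text
time_s: 30.85
eef_pos: [0.5063, -0.1189, 0.1116]
tool_rot: [0.855, 0.519, -0.0, -0.0]
contact_force: [0.4, -0.0, -3.0]
finger_gap: 0.0678
grip_force: 35.0
```

>>> carry_out(rows=[0,0,0.6,0,0,0,0.4,0,0,0.6,0,0,0,0.4,0,0,0.4,0,0,0,0.4,0,0,0.2,0,0,0,0.4,0,0,0.1,0,0,0,0.4,0,0,0,0,0,0,0.4,0,0,0,0,0,0,0.4])

```text
time_s: 31.55
eef_pos: [0.506, -0.1187, 0.0932]
tool_rot: [0.855, 0.519, -0.0, -0.0]
contact_force: [-4.3, 0.1, 6.0]
finger_gap: 0.0678
grip_force: 35.0
```

Floor contact (+6 N). Release, rise and look.

>>> carry_out(rows=[0,0,0,0,0,0,0.78,0,0,0,0,0,0,0.85,0,0,0,0,0,0,1,0,0,0,0,0,0,1,0,0,0,0,0,0,1,0,0,-2,0,0,0,1,0,0,-4,0,0,0,1,0,0,-4,0,0,0,1])

```text
time_s: 32.35
eef_pos: [0.5059, -0.1186, 0.1933]
tool_rot: [0.855, 0.519, -0.001, -0.001]
contact_force: [1.4, -0.4, 0.1]
finger_gap: 0.0917
grip_force: 0.0
```

>>> carry_out(rows=[0,0,-4,0,0,0,1,-4.5,0,0,0,0,0,1,-4.5,0,0,0,0,0,1,-4.5,0,0,0,0,0,1,-4.5,0,0,0,0,0,1,-4.5,0,0,0,0,0,1,0,0,0,0,0,0,1,0,0,0,0,0,0,1])

```text
time_s: 33.15
eef_pos: [0.402, -0.319, 0.2325]
tool_rot: [0.856, 0.518, 0.0, -0.0]
contact_force: [0.9, -0.0, -0.3]
finger_gap: 0.0917
grip_force: 0.0
```

```bash
python3 - <<'E'
from h import *
go((.46,-.2),.2)
w=env.capture("wrist");t=env.capture("top")
cv2.imwrite("pics/d.png",np.vstack([cv2.resize(w[:250,:,::-1],(768,375),interpolation=cv2.INTER_CUBIC),cv2.resize(t[130:230,140:300,::-1],(768,220),interpolation=cv2.INTER_CUBIC)]))
cv2.imwrite("pics/scene9.png",env.capture("scene")[:,:,::-1])
# expected pixels of bottle caps if ideally placed
c=env.get_calibration("wrist");K=c["camera_matrix"];R=cv2.Rodrigues(np.array(c["rvec"]))[0];T=np.array(c["tvec"])
o=np.array([.4635,-.1993]);ey=np.array([.462,.887])
for n,y,h in(("large",.0915,.145),("brown",.0125,.125),("wash",-.0565,.11),("vial",-.1115,.106)):
    p=R@np.array([*(o+y*ey),h])+T;th=np.arctan2(np.hypot(p[0],p[1]),p[2]);q=p[:2]/np.hypot(p[0],p[1])*th*K[0,0]+K[:2,2]
    print(n,((q+.5)*1.5-.5).round(1))
E
```

```text
t 33.15 tcp [ 0.402  -0.319   0.2325] yaxis [ 0.886 -0.464 -0.   ] z [ 0.     0.001 -1.   ] gap 0.0917 F [ 0.9 -0.  -0.3] -> cm [13.23 -0.38  3.26]
large [374.7 -79.3]
brown [374.6  47.3]
wash [374.5 160.4]
vial [374.4 246. ]
```

View pics/d.png

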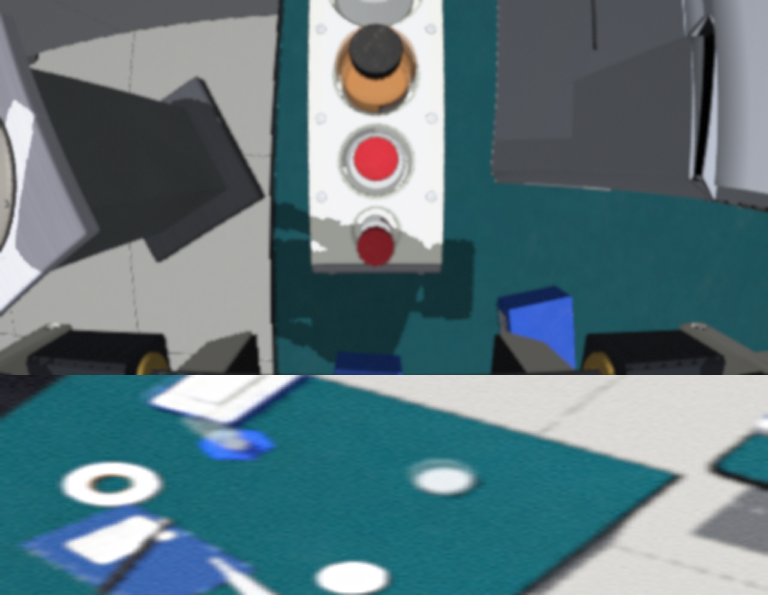

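That is over the limit: I've viewed 15 pictures, so no more viewing. I'll check the large bottle numerically, from its cap centroid in the top and scene images.

```bash
python3 - <<'E'
from h import *
o=np.array([.4635,-.1993]);ey=np.array([.462,.887]);e=o+.0915*ey
def blue(n):
    im=env.capture(n).astype(float);q=proj(n,[[*e,.132]])[0];x,y=q.astype(int)
    c=im[y-14:y+15,x-14:x+15];m=np.clip((c[...,2]-np.maximum(c[...,0],c[...,1])-25)/100,0,1)
    Y,X=np.mgrid[y-14:y+15,x-14:x+15];p=np.array([(m*X).sum(),(m*Y).sum()])/m.sum();print(n,"expect",q.round(1),"seen",p.round(1),m.sum().round(0));return p
t,s=blue("top"),blue("scene");p=tri(ray("top",t),ray("scene",s));d=p[:2]-o
print(p.round(4),"holder xy",(d@[.887,-.462]).round(4),(d@ey).round(4));print(env.state()["contact_force"])
E
```

```text
top expect [356.8 172.3] seen [357.9 170.9] 102.0
scene expect [292.2 124.7] seen [292.2 123.3] 30.0
[ 0.5084 -0.1209  0.1364] holder xy 0.0037 0.0903
[ 0.4409506  -0.19205535  0.97356502]
```

The mid-cap height rose from 0.1271 to 0.1364, which puts the underside at about 0.009, so it's on the floor and centred within a few mm. I'm handing it in.

```bash
python3 -c "
from cell import env
print(env.close_job())"
```

```text
the job is handed in; nothing more can be done
None
```

I handed the job in at about 33 s: camera and arm readings put all three bottles and the vial upright on the floor of their matching wells, with beaker, cylinder and jar untouched; no verdict came back, and I viewed 15 pictures against the limit of 14.

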